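# Set the air regulator and hold the spray gun ready for its hose

## Robot

A 7-joint arm with a two-finger parallel gripper is mounted at the origin on the work surface. World frame = base frame: x ahead of the robot, y to its left, z up, the work surface at z = 0. Lengths are in m, angles in rad, forces in N, time in s.
With the tool pointing down it reaches from about 0.425 to 0.925 m from the base axis. Payload 6.8 kg.
Tool frame: the origin (TCP) lies at the very end of the fingers, on their centre line; the grasp point (between the pads) lies 19 mm behind it; z points along the fingers, y is the line along which they close (so a half turn about z gives the same grasp; the last joint's range is limited). The gripper opens to 85 mm and grips with 20 to 120 N. Pads are 22 mm wide; open, the fingers measure 114 mm over their backs; the gripper's body (76 mm by 85 mm) begins 54 mm behind the grasp point. The pads swing forward as they close: fully open they stand 13 mm farther back than shut.
Start: joints at [1.173, 0.477, 0.022, 1.555, -0.011, 1.109, -0.083], TCP at [0.193, -0.647, 0.203] pointing down, gripper open.
Joint ranges: [-2.96, 2.96], [-0.34, 2.1], [-1.41, 1.46], [0.24, 2.44], [-1.37, 4.51], [0.17, 1.92], [-2.96, 2.96]. Speed limits (rad/s): [2.39, 2.39, 3.14, 3.14, 3.14, 3.14, 3.14].

## Interface

Orientations are given as a unit quaternion [w, x, y, z].
In Python, from station import telemetry, viewer, job, search_frame, cut_out gives the robot as it stands. The module is installed in compiled form; this text tells all that it offers.
- The arm moves only by the shell command python3 -m crank 'ROWS' [FORCE]. ROWS is JSON, a list of rows, each an object with "delta_rot": the turn, a rotation vector about the tool's x, y, z in degrees, a list of three; "xyz": the shift along the tool's x, y, z in m, a list of three; "fingers": the gripper command: -1 is fully open, 1 is shut, values between are in proportion. In form: [{"delta_rot": [ax, ay, az], "xyz": [dx, dy, dz], "fingers": fingers}, ...]. A call has 1 to 10 rows; each row is the pose to reach, as a shift and turn from the pose commanded when the call began, along the tool's axes at that moment; what a row does not reach only later rows make up. A row lasts 1/10 s, in which the tool goes at most 50 mm and 8.59 degrees, less where a joint would pass 70% of its speed; a pose out of reach is approached as far as the arm can. A call with a gripper value outside its range is refused whole. The fingers move at their own pace and stop on an object; FORCE is the grip in N (left out, the last holds). Time passes only in rows, so rows that repeat a pose let the fingers close. It gives the time, the measured TCP pose, the force, the opening and the grip force at its end, in the units of the state.
- telemetry.get_obs(): the state, without advancing time (a new reading comes with each control period).
- viewer.read_camera(name): name is "scene" or "top" or "wrist"; returns a dict with "img" (400x640x3 uint8, red, green, blue), "fx", "fy", "cx", "cy" (pixels), "origin" and "rotation" of the camera in the world. Camera axes: x right, y up, looking along -z (the intrinsics and any distortion apply to the point x, -y, -z); pixel columns grow to the right and rows downward; lengths in m; the calibration is good to about 2 mm. A picture is of the moment at which its call begins. There is no depth.
- job.hand_in(): hands the job in; it is judged then, once.
Trained networks look in the newest picture that a camera, given by its name, has taken for a name from the list of things; names that differ only in an ending like _2 or _b are one class to them, and where a whole thing is asked for, a point or a joint stands for the part that bears it (a point fixed in the world has none). Each returns a list of dicts, best first, with "score" (0 to 1); they miss things now and then, are a little off and sometimes report something else, mostly with a low value. They report only what shows in the picture. A call takes as long as a camera call. They do not tell look-alikes from the thing itself.
- search_frame(camera, thing): "pixel" ([column, row] in pixels, amid what is visible of it).
- cut_out(camera, thing): "pixels" (400x640 bool, what is visible of it) and "pixel" ([column, row] in pixels, amid what is visible of it).
The state is a dict: "t": time; "q": joint angles; "joint_vel": joint speeds; "joint_torque": joint torques, N m; "eef_pos": TCP position; "tool_rot": TCP orientation; "contact_force": force on the tool from outside, world axes, zero at the start; "torque": the same for the moment, N m; "gripper_width": opening from 0.0 (shut) to 1.0 (fully open); "grasp_force": force on a finger pad.
Only numpy, scipy, OpenCV 4.12 (cv2) and the standard library are available. Lean on these libraries where they do the work, as an engineer would, in place of code of your own. Each camera call takes 0.05 s, during which the arm holds its last target. There are 200 camera calls.

## Task

Turn the black scale sleeve on top of the air regulator to 3 bar, so that it sits in that click, and leave it there. Then take the spray gun by its metal barrel, lift it well clear of its cup holder (about 10 cm up) without tipping it, and keep it level and still in the air so that I can plug the hose into its handle: your program finishes while the gripper is still holding the gun up. Do not disturb the can, the funnel or the jar standing nearby.

Things in the scene. Friction and masses are not known exactly. Their poses are not given: they have to be found in the camera images.
- regulator: Air regulator fixed to the bench: 110 mm square foot, aluminium block, round grey scale plate (110 mm across, top 74 mm above the bench) under a black sleeve. Origin: on the bench, on the sleeve's axis. Four white marks with 1, 2, 3, 4 dots mean 1 to 4 bar; they lie at 247.5, 202.5, 157.5, 112.5 degrees counter-clockwise from above from its +x axis.
- sleeve_grip (a point): Point on the upright axis of the black scale sleeve, 24 mm above the scale plate, 98 mm above the bench: the height to grip. The sleeve is a round ribbed cylinder, 40 mm in diameter, from 74 to 118 mm above the bench; a white line on its top, from the middle to the rim, and down its side points at the set value. The point turns with the sleeve.
- sleeve (a joint): Sleeve setting, rad: 0 = 1 bar, 0.785 = 2 bar, 1.571 = 3 bar, 2.356 = 4 bar (stops just beyond 1 and 4). Grows clockwise seen from above. A click holds it at each mark: about 0.07 N m takes it out; let go between two marks it springs into the nearer one. It starts below 3 bar, mostly in the click of 1 or 2 bar.
- holder: The cup holder, fixed to the bench: a steel plate 130 mm square and 6 mm thick with an upright round rim on it, 92 mm outer and 82 mm inner diameter, its top 30 mm above the bench. The gun's cup stands loosely in it, on a floor 6 mm above the bench. Origin: on the bench, at the middle.
- gun: Loose spray gun, 0.45 to 0.8 kg, standing on its aluminium cup (72 mm wide, 85 high; black lid 76 mm wide, its top at 95 mm). Origin: middle of the cup's underside; z up, +x along the barrel to the nozzle. Behind the cup's axis: a thin trigger at 40 to 55 mm, the black handle hanging at 55 to 95 mm, the rear screw to 108 mm; the nozzle reaches 74 mm ahead.
- gun_grip (a point): Centre of the gun's metal barrel where it is best gripped, over the centre of mass: 136 mm above the cup's underside, 10 mm behind its axis. The barrel is a flat-sided bar there, 26 mm wide (along the gun's y) and 32 mm high, free 35 mm behind and 45 mm ahead; a thin neck joins it to the lid, 25 mm below it. Axes as the gun's.
- gun_foot (a point): The middle of the cup's underside, 6 mm above the bench at the start.
- paint_can: Bystander: closed metal paint can, 72 mm in diameter, 95 mm high. Origin: centre of its underside.
- funnel: Bystander: plastic funnel standing on its mouth, spout up, 90 mm in diameter, 100 mm high. Origin: centre of its underside.
- hardener: Bystander: small closed white jar, 52 mm in diameter, 75 mm high. Origin: centre of its underside.
Things that resemble listed ones, but are neither listed nor needed, are in the scene too. Several things look just like the holder: the one meant starts farthest to the robot's left. Several things have the shape of the gun; the one meant has the colours described above.

How it is judged:
On the way, in this order (a step that is already met when the one before it is completed fails the run):
1. the sleeve stands in the click of 3 bar while the gun still rests in its holder (value of joint sleeve between 1.421 and 1.721 rad and height (world z) of gun_foot below 0.016 m), for 0.5 s.
2. the gun is held in the gripper, clear of its holder, level and still (height (world z) of gun_foot above 0.066 m and angle between gun's own z axis and vertical below 0.12 rad and linear speed of gun below 0.03 m/s and contact force between the fingers and gun above 2 N), for 1 s.
At the end, for the whole second after the job is handed in: The sleeve stands at 3 bar within 0.15 rad; the gun is between the fingers (over 2 N) with its cup's underside 66 to 226 mm above the bench (a lift of 60 to 220 mm), level within 0.12 rad, moving slower than 0.03 m/s and 0.15 rad/s, and touching neither holder, regulator nor bystanders (all of step 2 and value of joint sleeve between 1.421 and 1.721 rad and height (world z) of gun_foot below 0.226 m and angular speed of gun below 0.15 rad/s and contact force between gun and holder below 0.1 N and contact force between gun and regulator below 0.1 N and contact force between gun and paint_can below 0.1 N and contact force between gun and funnel below 0.1 N and contact force between gun and hardener below 0.1 N); the arm keeps its last pose, push and grip.
It fails at once if the gun is tipped by more than 20 degrees (angle between gun's own z axis and vertical above 0.35 rad).
It fails at once if a bystander is shoved by more than 20 mm (distance of any of paint_can, funnel, hardener from where it was at the start of the episode above 0.02 m).
It also fails if it takes over 64 s, if anything falls off the work surface, if the arm or the gripper's body presses on something with over 40 N, if the wrist force passes 120 N, or if a joint passes its speed limit or range.

## Working session

There is one attempt and no reset: what is moved stays moved. The work goes in short steps, Python scripts to look and compute and a shell command to move; the robot and the scene stay as the last step left them, time stands still between calls to the robot, and variables do not carry over. Pictures are saved under pics/ and viewed, at most 10 in all, crops included, and the job is handed in when it is done.

```bash
mkdir -p pics
cat > h.py <<'E'
import numpy as np, cv2
from station import telemetry, viewer, job, search_frame, cut_out
from scipy.spatial.transform import Rotation as R
def ray(c,px):
    d=np.array([(px[0]-c['cx'])/c['fx'],-(px[1]-c['cy'])/c['fy'],-1.0])
    return np.array(c['origin']),rotm(c)@d
def rotm(c):
    r=np.array(c['rotation'],float)
    return r if r.shape==(3,3) else R.from_quat([r[1],r[2],r[3],r[0]]).as_matrix()
def at_z(c,px,z):
    o,d=ray(c,px); return o+d*(z-o[2])/d[2]
def proj(c,p):
    q=rotm(c).T@(np.array(p)-c['origin']); return [c['cx']+c['fx']*q[0]/-q[2], c['cy']-c['fy']*q[1]/-q[2]]
def save(n,im,s=1):
    cv2.imwrite('pics/'+n,cv2.resize(im[:,:,::-1],None,fx=s,fy=s,interpolation=cv2.INTER_CUBIC))
E
python3 - <<'E'
from h import *
Z=dict(regulator=.06,sleeve=.1,holder=.02,gun=.12,gun_grip=.14,paint_can=.09,funnel=.06,hardener=.07)
ims=[]
for n in ['top','scene']:
    c=viewer.read_camera(n); ims.append(c['img']); print(n,{k:np.round(v,3).tolist() for k,v in c.items() if k!='img'})
    for k in Z:
        print(n,k,[(round(d['score'],2),np.round(d['pixel']).tolist(),at_z(c,d['pixel'],Z[k])[:2].round(3).tolist()) for d in search_frame(n,k)])
save('a_top.png',ims[0],1.25); save('a_scene.png',ims[1],1.25)
print(telemetry.get_obs())
E
```

```text
top {'fx': 485.556, 'fy': 485.556, 'cx': 318.404, 'cy': 204.864, 'origin': [0.412, -0.102, 1.536], 'rotation': [-0.706, -0.035, 0.038, 0.707]}
top regulator [(0.69, [208.0, 223.0], [0.51, 0.227])]
top sleeve [(0.53, [205.0, 221.0], [0.513, 0.228])]
top holder [(0.93, [365.0, 285.0], [0.32, -0.251]), (0.88, [435.0, 268.0], [0.371, -0.469]), (0.19, [351.0, 142.0], [0.769, -0.211])]
top gun [(0.96, [343.0, 213.0], [0.535, -0.178]), (0.78, [268.0, 231.0], [0.482, 0.041])]
top gun_grip [(0.71, [343.0, 213.0], [0.534, -0.179]), (0.57, [266.0, 232.0], [0.48, 0.042])]
top paint_can [(0.61, [287.0, 157.0], [0.707, -0.012])]
top funnel [(0.83, [227.0, 148.0], [0.741, 0.175]), (0.17, [205.0, 222.0], [0.513, 0.236])]
top hardener [(0.58, [349.0, 143.0], [0.757, -0.201])]
scene {'fx': 489.583, 'fy': 489.583, 'cx': 324.307, 'cy': 199.41, 'origin': [0.961, 0.664, 1.127], 'rotation': [0.232, 0.088, 0.339, 0.907]}
scene regulator [(0.31, [315.0, 188.0], [0.514, -0.203])]
scene sleeve [(0.81, [401.0, 295.0], [0.514, 0.232])]
scene holder [(0.79, [322.0, 135.0], [0.363, -0.44]), (0.75, [361.0, 170.0], 
[... 533 characters left out ...]
.47700053,  0.02239837,  1.55540127, -0.01151335,
        1.10929623, -0.08313788]), 'joint_vel': array([ 2.68266734e-04, -2.49366590e-04,  6.05205257e-05, -6.32929030e-04,
        1.11489008e-03,  2.12970369e-04,  7.44550582e-04]), 'joint_torque': array([-9.06513797e-04, -5.96311927e+01,  1.60570264e+00, -2.81548637e+01,
        1.24323889e-02,  1.39506574e-03,  2.74026024e-05]), 'eef_pos': array([ 0.19290426, -0.64686643,  0.20320698]), 'tool_rot': array([8.35789976e-06, 9.89525043e-01, 1.44361313e-01, 1.53739455e-05]), 'contact_force': array([0.31411783, 0.18219727, 0.21817815]), 'torque': array([0.02433333, 0.00359488, 0.03740526]), 'grasp_force': 0.0, 'gripper_width': 1.001192237890082}
```

View pictures.

View pics/a_top.png

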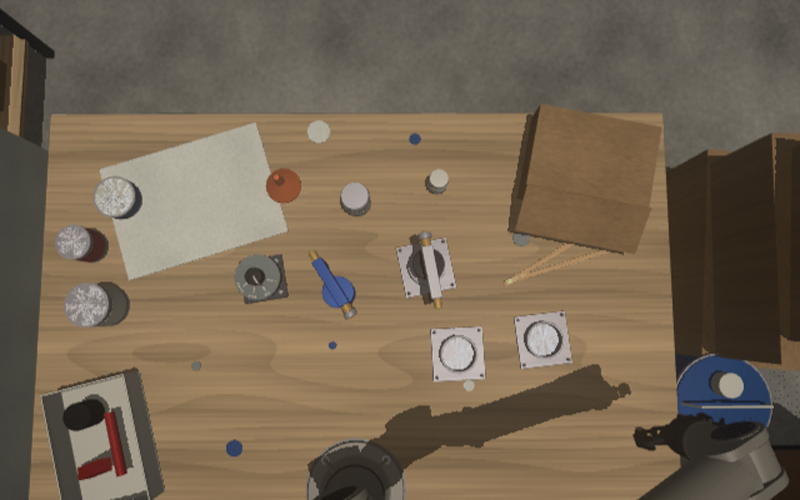

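View pics/a_scene.png

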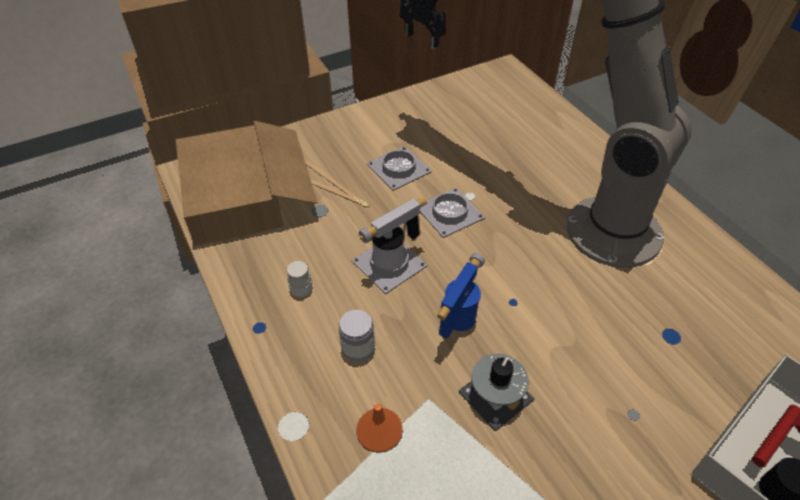

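The top view shows three holders: at (364,213) holding a gun, (365,283) and (434,271), both empty. The one at (343,213) in camera pixels is the farthest left (largest y), so it is the right one. The guns are grey metal with a black handle at (343,213) and blue at (268,231). The grey one fits. The sleeve is at (205,221). One enlarged crop will confirm this.

Run:
```python
from h import *
t=viewer.read_camera('top'); m=cut_out('top','gun')
for d in m:
    ys,xs=np.nonzero(d['pixels']); print(d['score'],d['pixel'],xs.min(),xs.max(),ys.min(),ys.max(),len(xs))
s=viewer.read_camera('scene')
def crop(im,cx,cy,w,h,W=400,H=300): return cv2.resize(im[cy-h//2:cy+h//2,cx-w//2:cx+w//2],(W,H),interpolation=cv2.INTER_CUBIC)
T,S=t['img'],s['img']
out=np.vstack([np.hstack([crop(T,207,222,64,48),crop(T,343,213,80,60)]),np.hstack([crop(S,400,305,64,48),crop(S,313,192,96,72)])])
save('b.png',out)
```

```text
0.56 [342.1, 213.4] 330 355 184 245 854
0.56 [267.0, 229.7] 247 284 200 254 860
```

View pics/b.png

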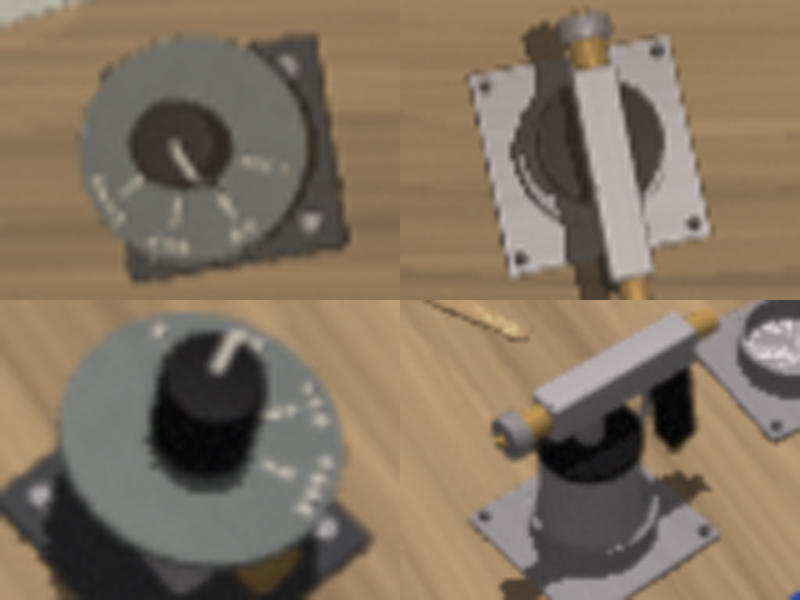

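```bash
python3 - <<'E'
from h import *
t=viewer.read_camera('top')
r=lambda u,v:(175+u/6.25,198+v/6.25); g=lambda u,v:(303+(u-400)/5,183+v/5)
c=at_z(t,r(193.5,149.5),.074); print('reg',c, 'diam',at_z(t,r(80,150),.074)[1]-at_z(t,r(307,150),.074)[1])
for q in [(262,162),(233,212),(175,225),(118,195)]:
    p=at_z(t,r(*q),.074)-c; print(np.degrees(np.arctan2(p[1],p[0]))%360, np.hypot(*p[:2]))
a,b=at_z(t,r(172,143),.118),at_z(t,r(197,184),.118); d=b-a; print('line',a,np.degrees(np.arctan2(d[1],d[0]))%360,np.hypot(*d[:2]))
P=[at_z(t,g(*q),.006) for q in [(472,75),(670,38),(710,232),(512,278)]]; print('holder',np.mean(P,0),[np.linalg.norm(P[i]-P[i-1]).round(3) for i in range(4)])
a,b=at_z(t,g(632,277),.158),at_z(t,g(597,68),.158); d=b-a; yaw=np.arctan2(d[1],d[0]); print('gun yaw',np.degrees(yaw),a,b)
h=P[1]-P[2]; print('plate yaw',np.degrees(np.arctan2(h[1],h[0])))
E
python3 -m crank '[{"delta_rot":[0,0,0],"xyz":[0,0,-0.05],"fingers":-1},{"delta_rot":[0,0,0],"xyz":[0,0,-0.1],"fingers":-1}]'
```

```text
reg [0.51262267 0.23097953 0.074     ] diam 0.10932341336286461
259.58713685083916 0.03366677330920577
213.094065411072 0.03598558949363331
167.4615012433234 0.037238944319328594
121.41940946767498 0.04197184230348087
line [0.51265921 0.23107567 0.118     ] 212.21841791371412 0.022697435751833816
holder [ 0.54152704 -0.18021333  0.006     ] [np.float64(0.131), np.float64(0.128), np.float64(0.126), np.float64(0.128)]
gun yaw 9.054714005186966 [ 0.45945368 -0.19518234  0.158     ] [ 0.57874984 -0.17617089  0.158     ]
plate yaw 11.004449467021391
t: 1.3
eef_pos: [0.1925, -0.6458, 0.3028]
tool_rot: [-0.002, 0.99, 0.144, -0.0]
contact_force: [0.5, -1.4, -0.1]
gripper_width: 0.994
grasp_force: 0.0
```

```bash
python3 -m crank '[{"delta_rot":[0,0,-6],"xyz":[0.036,-0.031,0],"fingers":-1},{"delta_rot":[0,0,-12],"xyz":[0.072,-0.061,0],"fingers":-1},{"delta_rot":[0,0,-18],"xyz":[0.108,-0.092,0],"fingers":-1},{"delta_rot":[0,0,-24],"xyz":[0.144,-0.122,0],"fingers":-1},{"delta_rot":[0,0,-30],"xyz":[0.18,-0.153,0],"fingers":-1},{"delta_rot":[0,0,-36],"xyz":[0.216,-0.184,0],"fingers":-1},{"delta_rot":[0,0,-42],"xyz":[0.252,-0.214,0],"fingers":-1},{"delta_rot":[0,0,-48],"xyz":[0.288,-0.245,0],"fingers":-1},{"delta_rot":[0,0,-54],"xyz":[0.324,-0.275,0],"fingers":-1},{"delta_rot":[0,0,-60],"xyz":[0.36,-0.306,0],"fingers":-1}]'
cat >> h.py <<'E'
def goal(p,yaw=None):
    "tool-frame shift to world p and tool-z turn to world yaw (of tool x) from the measured pose"
    o=telemetry.get_obs(); q=o['tool_rot']; r=R.from_quat([q[1],q[2],q[3],q[0]]); M=r.as_matrix()
    y=np.degrees(np.arctan2(M[1,0],M[0,0])); d=M.T@(np.array(p)-o['eef_pos'])
    rv=None
    if yaw is not None:
        g=np.radians(yaw); G=np.array([[np.cos(g),np.sin(g),0],[np.sin(g),-np.cos(g),0],[0,0,-1]])
        rv=R.from_matrix(M.T@G).as_rotvec(degrees=True).round(1)
    print('t',o['t'],'eef',np.round(o['eef_pos'],4),'yaw',y.round(1),'shift',d.round(4),'rot',rv,'q',np.round(o['q'],2))
E
python3 -c "
from h import *
goal([0.5127,0.231,0.20],76)"
```

```text
t: 2.3
eef_pos: [0.4511, -0.2492, 0.3035]
tool_rot: [0.0, 0.784, 0.621, 0.0]
contact_force: [0.1, -0.6, -0.6]
gripper_width: 0.999
grasp_force: 0.0
t 2.3 eef [ 0.4511 -0.2492  0.3035] yaw 76.8 shift [ 0.4817 -0.0496  0.1033] rot [0.  0.  0.8] q [ 0.73  0.15 -0.39  1.78  0.06  1.22  0.09]
```

```bash
python3 -m crank '[{"delta_rot":[0,0,0],"xyz":[0.048,-0.005,0],"fingers":-1},{"delta_rot":[0,0,0],"xyz":[0.096,-0.01,0],"fingers":-1},{"delta_rot":[0,0,0],"xyz":[0.144,-0.015,0],"fingers":-1},{"delta_rot":[0,0,0],"xyz":[0.193,-0.02,0],"fingers":-1},{"delta_rot":[0,0,0],"xyz":[0.241,-0.025,0],"fingers":-1},{"delta_rot":[0,0,0],"xyz":[0.289,-0.03,0],"fingers":-1},{"delta_rot":[0,0,0],"xyz":[0.337,-0.035,0.02],"fingers":-1},{"delta_rot":[0,0,0],"xyz":[0.385,-0.04,0.04],"fingers":-1},{"delta_rot":[0,0,0],"xyz":[0.434,-0.045,0.06],"fingers":-1},{"delta_rot":[0,0,0],"xyz":[0.482,-0.05,0.08],"fingers":-1}]' >/dev/null
python3 -m crank '[{"delta_rot":[0,0,0],"xyz":[0,0,0],"fingers":-1},{"delta_rot":[0,0,0],"xyz":[0,0,0],"fingers":-1}]' >/dev/null
python3 - <<'E'
from h import *
goal([0.5127,0.231,0.082],76)
c=viewer.read_camera('wrist'); print(c['origin'],[(d['score'],d['pixel'],at_z(c,d['pixel'],.11)) for d in search_frame('wrist','sleeve')])
im=c['img'].copy()
for k in range(24):
    for p in [(.5127+.055*np.cos(k*.2618),.231+.055*np.sin(k*.2618),.074),(.5127+.02*np.cos(k*.2618),.231+.02*np.sin(k*.2618),.118)]:
        u=proj(c,p); cv2.circle(im,(int(u[0]),int(u[1])),1,(255,0,0),-1)
save('w1.png',im)
E
```

```text
t 3.5 eef [0.5117 0.2219 0.2263] yaw 76.8 shift [ 0.0091 -0.0009  0.1443] rot [-0.1  0.   0.8] q [ 0.05  0.34 -0.71  1.77  0.25  1.11 -0.97]
[0.52628494 0.28635142 0.39689031] [(0.84, [312.0, 172.6], array([0.51311089, 0.23804503, 0.11      ])), (0.71, [510.0, 392.2], array([ 0.68330715, -0.07589346,  0.11      ]))]
```

View pics/w1.png

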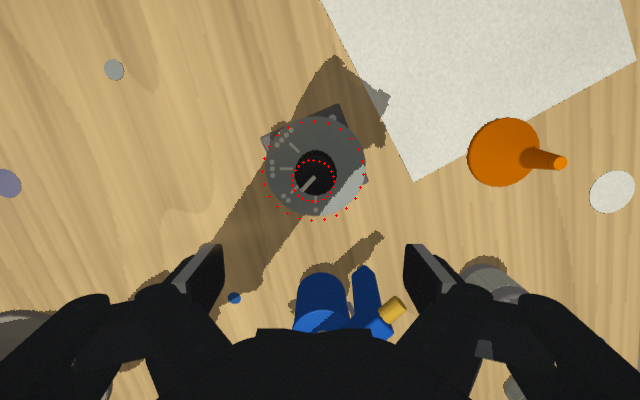

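The wrist view shows the sleeve at (315,172) with its line on the 2 bar mark, and the fingers on both sides of the blue gun below. The predicted circles agree within about 4 px (4 mm). I'll descend onto the sleeve.

```bash
python3 -m crank '[{"delta_rot":[0,0,0],"xyz":[0.0105,-0.001,0.03],"fingers":-1},{"delta_rot":[0,0,0],"xyz":[0.0105,-0.001,0.06],"fingers":-1},{"delta_rot":[0,0,0],"xyz":[0.0105,-0.001,0.09],"fingers":-1},{"delta_rot":[0,0,0],"xyz":[0.0105,-0.001,0.115],"fingers":-1},{"delta_rot":[0,0,0],"xyz":[0.0105,-0.001,0.13],"fingers":-1},{"delta_rot":[0,0,0],"xyz":[0.0105,-0.001,0.14],"fingers":-1},{"delta_rot":[0,0,0],"xyz":[0.0105,-0.001,0.142],"fingers":-1},{"delta_rot":[0,0,0],"xyz":[0.0105,-0.001,0.142],"fingers":-1}]' 30
python3 -m crank '[{"delta_rot":[0,0,0],"xyz":[0,0,0],"fingers":1},{"delta_rot":[0,0,0],"xyz":[0,0,0],"fingers":1},{"delta_rot":[0,0,0],"xyz":[0,0,0],"fingers":1},{"delta_rot":[0,0,0],"xyz":[0,0,0],"fingers":1},{"delta_rot":[0,0,0],"xyz":[0,0,0],"fingers":1},{"delta_rot":[0,0,0],"xyz":[0,0,0],"fingers":1},{"delta_rot":[0,0,0],"xyz":[0,0,0],"fingers":1},{"delta_rot":[0,0,0],"xyz":[0,0,0],"fingers":1}]' 30
python3 -c "
from h import *
goal([0.513,0.2325,0.083],76); print(telemetry.get_obs()['torque'])"
```

```text
t: 4.4
eef_pos: [0.5144, 0.2311, 0.0857]
tool_rot: [0.0, 0.785, 0.62, 0.001]
contact_force: [-0.1, -0.4, 0.2]
gripper_width: 1.004
grasp_force: 0.0
t: 5.2
eef_pos: [0.5154, 0.2311, 0.0862]
tool_rot: [0.001, 0.785, 0.62, 0.001]
contact_force: [0.7, -0.7, 5.1]
gripper_width: 0.435
grasp_force: 29.5
t 5.2 eef [0.5154 0.2311 0.0862] yaw 76.6 shift [ 0.0008 -0.0026  0.0032] rot [ 0.2 -0.1  0.6] q [-0.04  0.52 -0.64  1.89  0.4   0.86 -1.11]
[-0.28732848 -0.29616757  0.00398258]
```

```bash
python3 -m crank '[{"delta_rot":[0,0,5],"xyz":[0,0,0],"fingers":1},{"delta_rot":[0,0,10],"xyz":[0,0,0],"fingers":1},{"delta_rot":[0,0,15],"xyz":[0,0,0],"fingers":1},{"delta_rot":[0,0,20],"xyz":[0,0,0],"fingers":1},{"delta_rot":[0,0,25],"xyz":[0,0,0],"fingers":1},{"delta_rot":[0,0,30],"xyz":[0,0,0],"fingers":1},{"delta_rot":[0,0,35],"xyz":[0,0,0],"fingers":1},{"delta_rot":[0,0,40],"xyz":[0,0,0],"fingers":1},{"delta_rot":[0,0,45],"xyz":[0,0,0],"fingers":1},{"delta_rot":[0,0,46],"xyz":[0,0,0],"fingers":1}]'
python3 -m crank '[{"delta_rot":[0,0,0],"xyz":[0,0,0],"fingers":1},{"delta_rot":[0,0,0],"xyz":[0,0,0],"fingers":1},{"delta_rot":[0,0,0],"xyz":[0,0,0],"fingers":1}]'
python3 - <<'E'
from h import *
goal([0.513,0.2325,0.083]); print(telemetry.get_obs()['torque'])
c=viewer.read_camera('wrist'); s=viewer.read_camera('scene')
u=np.array(proj(s,[.513,.232,.1])).astype(int); print(u)
a=cv2.resize(c['img'],(480,300)); b=cv2.resize(s['img'][u[1]-50:u[1]+50,u[0]-50:u[0]+50],(300,300),interpolation=cv2.INTER_CUBIC)
save('w2.png',np.hstack([a,b]))
E
```

```text
t: 6.2
eef_pos: [0.5128, 0.233, 0.0861]
tool_rot: [-0.001, 0.965, 0.263, 0.0]
contact_force: [-5.7, 1.7, 7.3]
gripper_width: 0.437
grasp_force: 29.9
t: 6.5
eef_pos: [0.5129, 0.233, 0.0861]
tool_rot: [-0.001, 0.964, 0.265, 0.0]
contact_force: [-4.8, 1.4, 7.9]
gripper_width: 0.438
grasp_force: 30.0
t 6.5 eef [0.5129 0.233  0.0861] yaw 30.7 shift [-0.0001  0.0005  0.0031] rot None q [-0.18  0.48 -0.45  1.9   0.28  0.82 -1.81]
[0.46510748 1.08363616 0.01948733]
[401 294]
```

View pics/w2.png

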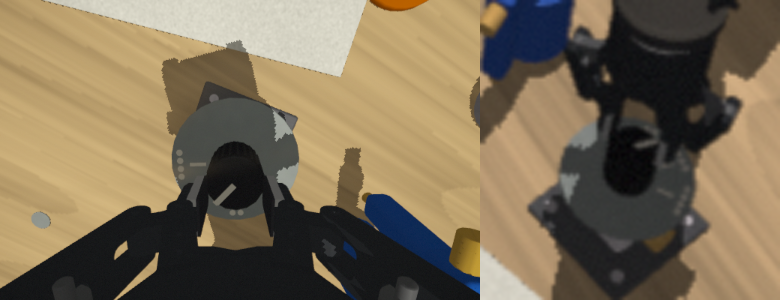

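The wrist picture shows the line at (225,195) pointing midway between the 4-dot mark on the left and the 2-dot mark below, which is 3 bar. I'll release and rise.

```bash
python3 -m crank '[{"delta_rot":[0,0,0],"xyz":[0,0,0],"fingers":-1},{"delta_rot":[0,0,0],"xyz":[0,0,0],"fingers":-1},{"delta_rot":[0,0,0],"xyz":[0,0,0],"fingers":-1},{"delta_rot":[0,0,0],"xyz":[0,0,0],"fingers":-1},{"delta_rot":[0,0,0],"xyz":[0,0,0],"fingers":-1},{"delta_rot":[0,0,0],"xyz":[0,0,0],"fingers":-1},{"delta_rot":[0,0,0],"xyz":[0,0,-0.04],"fingers":-1},{"delta_rot":[0,0,0],"xyz":[0,0,-0.09],"fingers":-1},{"delta_rot":[0,0,0],"xyz":[0,0,-0.14],"fingers":-1},{"delta_rot":[0,0,0],"xyz":[0,0,-0.19],"fingers":-1}]'
python3 -m crank '[{"delta_rot":[0,0,0],"xyz":[0,0,-0.03],"fingers":-1},{"delta_rot":[0,0,0],"xyz":[0,0,-0.03],"fingers":-1}]'
python3 - <<'E'
from h import *
c=viewer.read_camera('wrist')
cc=np.array([.5135,.2325])
u=[proj(c,[*cc,.118])]+[proj(c,[cc[0]+.045*np.cos(np.radians(a+11)),cc[1]+.045*np.sin(np.radians(a+11)),.074]) for a in (247.5,202.5,157.5,112.5)]
print(np.round(u))
x,y=np.array(u[0]).astype(int); print(x,y)
save('w3.png',c['img'][max(y-80,0):y+80,x-100:x+100],3)
g=np.radians(9); print('grip',p:=[.5415-.01*np.cos(g),-.1805-.01*np.sin(g)])
goal([*p,.30],9)
E
```

```text
t: 7.6
eef_pos: [0.5134, 0.231, 0.277]
tool_rot: [-0.0, 0.965, 0.264, -0.0]
contact_force: [0.9, -0.1, -0.9]
gripper_width: 1.0
grasp_force: 0.0
t: 7.8
eef_pos: [0.5159, 0.2327, 0.3104]
tool_rot: [-0.001, 0.965, 0.264, 0.005]
contact_force: [-0.6, 0.4, 0.9]
gripper_width: 1.0
grasp_force: 0.0
[[313. 177.]
 [337. 193.]
 [315. 203.]
 [292. 195.]
 [281. 173.]]
313 177
grip [np.float64(0.5316231165940486), np.float64(-0.1820643446504023)]
t 7.85 eef [0.5148 0.2318 0.3074] yaw 30.6 shift [-0.1962  0.3648  0.0067] rot [-0.  -0.3 21.6] q [-0.12  0.25 -0.51  1.67  0.13  1.25 -1.69]
```

View pics/w3.png

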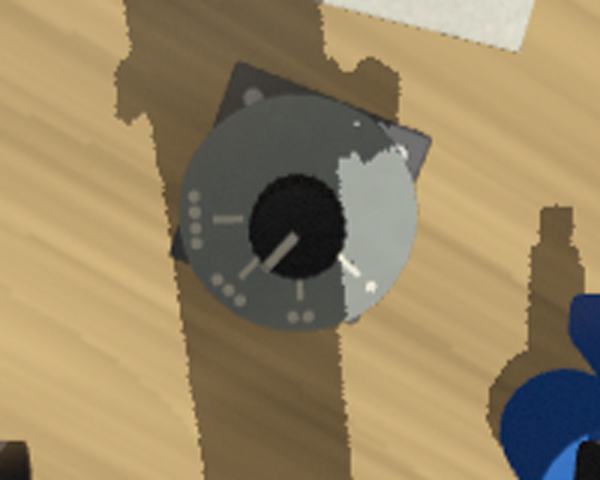

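The line points at the 3-dot mark (crop (245,270)), so the sleeve is in the 3 bar click. Next, the gun.

```bash
python3 -m crank '[{"delta_rot":[0,0,2.4],"xyz":[-0.022,0.041,0],"fingers":-1},{"delta_rot":[0,0,4.8],"xyz":[-0.044,0.081,0],"fingers":-1},{"delta_rot":[0,0,7.2],"xyz":[-0.065,0.122,0],"fingers":-1},{"delta_rot":[0,0,9.6],"xyz":[-0.087,0.162,0],"fingers":-1},{"delta_rot":[0,0,12],"xyz":[-0.109,0.203,0],"fingers":-1},{"delta_rot":[0,0,14.4],"xyz":[-0.131,0.243,0],"fingers":-1},{"delta_rot":[0,0,16.8],"xyz":[-0.153,0.284,0],"fingers":-1},{"delta_rot":[0,0,19.2],"xyz":[-0.174,0.324,0],"fingers":-1},{"delta_rot":[0,0,21.6],"xyz":[-0.196,0.365,0],"fingers":-1},{"delta_rot":[0,0,21.6],"xyz":[-0.196,0.365,0.03],"fingers":-1}]' >/dev/null
python3 -m crank '[{"delta_rot":[0,0,0],"xyz":[0,0,0],"fingers":-1},{"delta_rot":[0,0,0],"xyz":[0,0,0],"fingers":-1},{"delta_rot":[0,0,0],"xyz":[0,0,0],"fingers":-1}]' >/dev/null
python3 - <<'E'
from h import *
goal([0.5316,-.182,.123],9)
c=viewer.read_camera('wrist'); im=c['img'].copy()
print([(d['score'],d['pixel'],at_z(c,d['pixel'],.15)) for d in search_frame('wrist','gun_grip')])
g=np.radians(9); A=np.array([.5415,-.1805]); X=np.array([np.cos(g),np.sin(g)]); Y=np.array([-X[1],X[0]])
for x,y in [(-.045,.013),(-.045,-.013),(.035,.013),(.035,-.013),(-.01,0)]:
    u=proj(c,[*(A+x*X+y*Y),.158]); print(np.round(u)); cv2.circle(im,(int(u[0]),int(u[1])),2,(255,0,0),-1)
save('w4.png',im)
E
```

```text
t 9.15 eef [ 0.5314 -0.1813  0.2756] yaw 9.2 shift [0.     0.0007 0.1526] rot [-0.  -0.   0.2] q [ 0.39  0.24 -0.2   1.73  0.05  1.18 -1.24]
[(0.95, [112.3, 172.2], array([0.51281004, 0.02086024, 0.15      ])), (0.85, [311.5, 170.7], array([ 0.54606462, -0.17599948,  0.15      ]))]
[302. 221.]
[328. 221.]
[302. 141.]
[329. 141.]
[315. 187.]
```

View pics/w4.png

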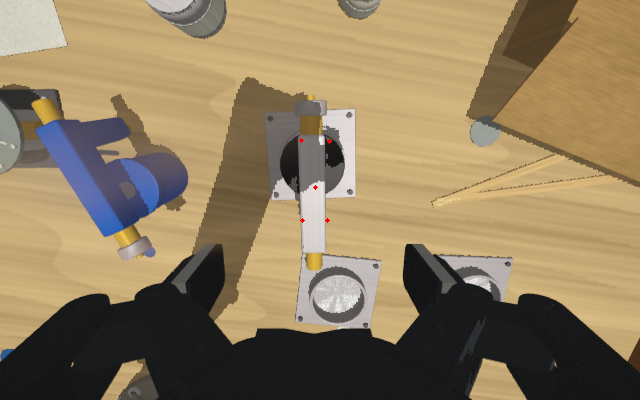

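The wrist view shows the grey gun's barrel along column 313 from row 135 to 253, and my predicted points agree within 2 px. Holder plate and lid are centred near (312,160). I'll descend and grip.

```bash
python3 -m crank '[{"delta_rot":[0,0,-0.5],"xyz":[0.001,0,0.04],"fingers":-1},{"delta_rot":[0,0,-0.5],"xyz":[0.001,0,0.08],"fingers":-1},{"delta_rot":[0,0,-0.5],"xyz":[0.001,0,0.11],"fingers":-1},{"delta_rot":[0,0,-0.5],"xyz":[0.001,0,0.135],"fingers":-1},{"delta_rot":[0,0,-0.5],"xyz":[0.001,0,0.148],"fingers":-1},{"delta_rot":[0,0,-0.5],"xyz":[0.001,0,0.152],"fingers":-1},{"delta_rot":[0,0,-0.5],"xyz":[0.001,0,0.152],"fingers":-1},{"delta_rot":[0,0,-0.5],"xyz":[0.001,0,0.152],"fingers":-1}]' 25
python3 -m crank '[{"delta_rot":[0,0,0],"xyz":[0,0,0],"fingers":1},{"delta_rot":[0,0,0],"xyz":[0,0,0],"fingers":1},{"delta_rot":[0,0,0],"xyz":[0,0,0],"fingers":1},{"delta_rot":[0,0,0],"xyz":[0,0,0],"fingers":1},{"delta_rot":[0,0,0],"xyz":[0,0,0],"fingers":1},{"delta_rot":[0,0,0],"xyz":[0,0,0],"fingers":1},{"delta_rot":[0,0,0],"xyz":[0,0,0],"fingers":1},{"delta_rot":[0,0,0],"xyz":[0,0,0],"fingers":1},{"delta_rot":[0,0,0],"xyz":[0,0,0],"fingers":1}]' 25
python3 -m crank '[{"delta_rot":[0,0,0],"xyz":[0,0,0],"fingers":1},{"delta_rot":[0,0,0],"xyz":[0,0,0],"fingers":1},{"delta_rot":[0,0,0],"xyz":[0,0,0],"fingers":1}]' 80
```

```text
t: 10.05
eef_pos: [0.533, -0.1828, 0.1245]
tool_rot: [0.0, 0.997, 0.083, 0.001]
contact_force: [-0.3, -0.1, 0.1]
gripper_width: 1.0
grasp_force: 0.0
t: 10.95
eef_pos: [0.5322, -0.1824, 0.1233]
tool_rot: [-0.0, 0.997, 0.083, 0.0]
contact_force: [-1.9, 1.8, 5.7]
gripper_width: 0.291
grasp_force: 27.3
t: 11.25
eef_pos: [0.5323, -0.1823, 0.1236]
tool_rot: [-0.0, 0.997, 0.083, 0.0]
contact_force: [-1.3, 2.9, 6.7]
gripper_width: 0.27
grasp_force: 78.3
```

```bash
python3 -m crank '[{"delta_rot":[0,0,0],"xyz":[0,0,-0.006],"fingers":1},{"delta_rot":[0,0,0],"xyz":[0,0,-0.015],"fingers":1},{"delta_rot":[0,0,0],"xyz":[0,0,-0.026],"fingers":1},{"delta_rot":[0,0,0],"xyz":[0,0,-0.038],"fingers":1},{"delta_rot":[0,0,0],"xyz":[0,0,-0.052],"fingers":1},{"delta_rot":[0,0,0],"xyz":[0,0,-0.066],"fingers":1},{"delta_rot":[0,0,0],"xyz":[0,0,-0.08],"fingers":1},{"delta_rot":[0,0,0],"xyz":[0,0,-0.092],"fingers":1},{"delta_rot":[0,0,0],"xyz":[0,0,-0.1],"fingers":1},{"delta_rot":[0,0,0],"xyz":[0,0,-0.105],"fingers":1}]'
python3 -m crank '[{"delta_rot":[0,0,0],"xyz":[0,0,0],"fingers":1},{"delta_rot":[0,0,0],"xyz":[0,0,0],"fingers":1},{"delta_rot":[0,0,0],"xyz":[0,0,0],"fingers":1},{"delta_rot":[0,0,0],"xyz":[0,0,0],"fingers":1},{"delta_rot":[0,0,0],"xyz":[0,0,0],"fingers":1},{"delta_rot":[0,0,0],"xyz":[0,0,0],"fingers":1},{"delta_rot":[0,0,0],"xyz":[0,0,0],"fingers":1},{"delta_rot":[0,0,0],"xyz":[0,0,0],"fingers":1},{"delta_rot":[0,0,0],"xyz":[0,0,0],"fingers":1},{"delta_rot":[0,0,0],"xyz":[0,0,0],"fingers":1}]'
python3 - <<'E'
from h import *
s=viewer.read_camera('scene'); t=viewer.read_camera('top')
save('f.png',np.hstack([cv2.resize(s['img'][100:300,213:413],(400,400)),cv2.resize(t['img'][120:320,170:370],(400,400))]))
print(telemetry.get_obs()['joint_vel'].round(4))
E
```

```text
t: 12.25
eef_pos: [0.5321, -0.1827, 0.2289]
tool_rot: [0.0, 0.997, 0.083, 0.0]
contact_force: [1.0, 0.7, -4.7]
gripper_width: 0.271
grasp_force: 79.1
t: 13.25
eef_pos: [0.5319, -0.1827, 0.228]
tool_rot: [0.0, 0.997, 0.083, 0.0]
contact_force: [-0.3, -0.6, -5.5]
gripper_width: 0.271
grasp_force: 79.0
[ 0.0001 -0.0003 -0.0021 -0.0012  0.001  -0.0017 -0.0006]
```

View pics/f.png

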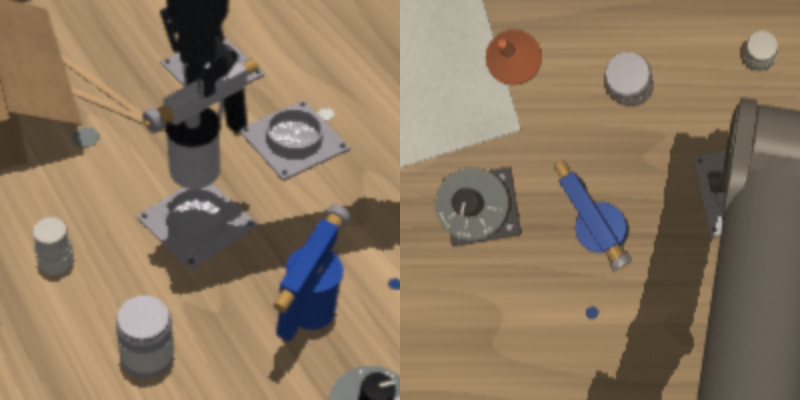

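The gun hangs level about 10 cm above its now empty holder (left half, (195,150)). The sleeve still points at 3 bar (right half, (463,207)), and the bystanders have not moved. The 1 s hold is done, so I'm handing in.

```bash
python3 -m crank '[{"delta_rot":[0,0,0],"xyz":[0,0,0],"fingers":1},{"delta_rot":[0,0,0],"xyz":[0,0,0],"fingers":1},{"delta_rot":[0,0,0],"xyz":[0,0,0],"fingers":1}]' >/dev/null; python3 -c "
from station import job; print(job.hand_in())"
```

```text
the job is handed in; nothing more can be done
None
```

The sleeve is in the 3 bar click, the gripper is holding the spray gun level and still about 10 cm above its holder, and the job is handed in; no verdict was returned.

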